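# Stow the belt pulley and shut its drawer

### The job

At the stores bench, put the steel belt pulley (the grooved wheel with the raised hub) flat, hub up, into the small-parts drawer that has been left pulled out, and let go of it. Then push that drawer fully home, so that its front is level with its neighbours.

Things in the scene. Friction and masses are not known exactly. Their poses are not given: they have to be found in the camera images.
- pulley: Steel V-belt pulley, flat on the bench, hub up: grooved disc 56 mm across, 16 mm thick, with a plain round hub 28 mm across from 16 to 46 mm above the underside: grip the hub. Under 0.4 kg. Origin: centre of the underside, z up. Other steel parts lie 100 mm or more away: a flat bearing ring (60 mm across, 18 high), a plain tube (34 across, 46 tall), a bolt, a wrench.
- drawer (a joint): How far the drawer is out, m: 0 fully home on its stop, 0.10 to 0.135 at the start, 0.16 at most; about 1.5 N of friction, stays where left. Three equal grey steel units (136 mm wide, roof 82 mm above the bench) stand side by side, 142 mm apart, each with one blue drawer; only this one is out: left, middle or right.
- drawer_spot (a point): Point on the drawer's inner floor, 20 mm above the bench, on its centre line, 50 mm behind the front's inner side; moves with it. x points into the unit (the way it shuts), z up. Good place to set the pulley. Open-topped, 116 mm wide inside, side walls 20 mm above the floor. At the start it is uncovered to at least 44 mm beyond this point.
- drawer_face (a point): Middle of the top edge of the same drawer's flat front panel, on its outer face, 72 mm above the bench; moves with the drawer, same axes. The panel is 124 mm wide, 6 mm thick, 56 mm tall, without a handle: push it along +x near its middle. When home, the face is level with the front edge of its unit and with the other drawers.

How it is judged:
By the outcome, as a careful person would: the job done as asked, in the order asked, and still so for the second after the job is handed in, with the robot touching nothing.
It also fails if it takes over 48 s, if anything falls off the work surface, if the arm or the gripper's body presses on something with over 40 N, if the wrist force passes 120 N, or if a joint passes its speed limit or range.

### The arm

A 6-joint arm with a two-finger parallel gripper is mounted at the origin on the work surface. World frame = base frame: x ahead of the robot, y to its left, z up, the work surface at z = 0. Lengths are in m, angles in rad, forces in N, time in s.
With the tool pointing down it reaches from about 0.375 to 0.975 m from the base axis. Payload 3.8 kg.
Tool frame: the origin (TCP) lies at the very end of the fingers, on their centre line; the grasp point (between the pads) lies bot.hold_point_z behind it (bot.hold_point_z is the distance from the TCP to the grasp point, in m); z points along the fingers, y is the line along which they close (so a half turn about z gives the same grasp; the last joint's range is limited). The gripper opens to 85 mm and grips with 20 to 120 N. Pads are 22 mm wide; open, the fingers measure 114 mm over their backs; the gripper's body (76 mm by 85 mm) begins 54 mm behind the grasp point. The pads swing forward as they close: fully open they stand 13 mm farther back than shut.
Start: joints at [1.303, 0.264, 1.604, -0, 1.274, -0.037], TCP at [0.154, 0.657, 0.231] pointing down, gripper open.
Joint ranges: [-2.63, 2.63], [-0.94, 2.18], [0.31, 2.57], [-1.31, 4.45], [0, 2.66], [-2.55, 2.55]. Speed limits (rad/s): [2.57, 2.57, 3.14, 3.14, 3.14, 3.14].

### API

Orientations are given as a rotation vector (axis times angle).
In Python, from workcell import bot, eyes, sensors gives the robot as it stands (bot), with the cameras (eyes) and the readings (sensors).
- The arm moves only by the tool inch_along, called as a command line: name --argument value ..., lists and objects as JSON in quotes. Schema: {"type":"object","properties":{"ticks":{"type":"array","items":{"type":"number"},"minItems":4,"maxItems":20},"jaw":{"type":"number"},"grip_n":{"type":"number"},"only":{"type":"string"},"quiet":{"type":"boolean"},"lines":{"type":"string"}},"required":["ticks"],"additionalProperties":false}. ticks is one flat list of numbers that holds 1 to 5 rows one after another, with no inner brackets; each row has 4 numbers: dx, dy, dz in normalised numbers (1 is 800 mm), then a turn about the tool's z in fractions of the full range, 1 being 90 degrees; each row shifts and turns the commanded pose from where the row before left it, along the tool's axes as they then stand; what a row does not reach is not made up. A row lasts 1/8 s, in which the tool goes at most 0.0625 m and 0.188 rad, less where a joint would pass 70% of its speed; a pose out of reach is approached as far as the arm can. jaw is the opening from 0.0 (shut) to 1.0 (fully open), set as the call begins (left out keeps the last). The fingers move at their own pace and stop on an object; grip_n is the grip in N (left out, the last holds). Time passes only in rows, so rows that do not move let the fingers close. The tool returns the time, the measured TCP pose, the force, the opening and the grip force at its end. only (a regular expression) keeps the lines of the reply that match it, lines (a string "A,B") keeps lines A to B, and quiet returns only ok. No shift or turn number may pass 1 either way. Input that does not fit is refused with a message, and nothing moves.
- sensors.read_state(): the state, without advancing time (a new reading comes with each control period).
- eyes.read_camera(name): name is "scene" or "top" or "wrist"; returns the picture (420x560x3 uint8, red, green, blue); there is no depth.
- eyes.camera_info(name): a dict with "intrinsics" (3x3 intrinsics, pixels), "k1" (the pictures are not rectified: a ray, as slopes to the right and down, at radius r is drawn at 1 + k1 r^2 times it, then the intrinsics apply), "extrinsics" (4x4, takes a point from camera to world coordinates). Camera axes: x right, y down, z forward; pixel columns grow to the right and rows downward; lengths in m; the calibration is good to about 2 mm. A picture is of the moment at which its call begins: read the wrist's pose just before it. camera_info takes no time and is no camera call; for the wrist camera it gives the pose at the moment of the call.
- bot.finish_job(): hands the job in; it is judged then, once.
The state is a dict: "time": time; "q": joint angles; "joint_vel": joint speeds; "joint_torque": joint torques, N m; "tool_pos": TCP position; "tcp_rot": TCP orientation; "wrist_force": force on the tool from outside, world axes, zero at the start; "torque": the same for the moment, N m; "width": opening from 0.0 (shut) to 1.0 (fully open); "grip_force": force on a finger pad.
Only numpy, scipy, OpenCV 4.12 (cv2) and the standard library are available. Lean on these libraries where they do the work, as an engineer would, in place of code of your own. Each camera call takes 0.05 s, during which the arm holds its last target. There are 200 camera calls.

## Working session

There is one attempt and no reset: what is moved stays moved. The work goes in short steps, Python scripts to look and compute and a tool call to move; the robot and the scene stay as the last step left them, time stands still between calls to the robot, and variables do not carry over. Pictures are saved under pics/ and viewed, at most 10 in all, crops included, and the job is handed in when it is done.

```bash
ls; mkdir -p pics
```

Create h.py:
```python
import numpy as np, cv2
from workcell import bot, eyes, sensors
from scipy.spatial.transform import Rotation as R
def snap(n,f):
    ci=eyes.camera_info(n); im=eyes.read_camera(n); cv2.imwrite(f,im[:,:,::-1]); np.savez(f[:-3]+'npz',K=ci['intrinsics'],k=ci['k1'],E=ci['extrinsics']); return im
def pt(f,u,v,z):
    d=np.load(f[:-3]+'npz'); K=d['K'];E=d['E']
    p=cv2.undistortPointsIter(np.array([[[u,v]]],float),K,np.array([float(d['k']),0,0,0,0]),None,None,(3,50,1e-10))[0,0]
    r=E[:3,:3]@[p[0],p[1],1]; o=E[:3,3]; return o+r*(z-o[2])/r[2]
def proj(f,P):
    d=np.load(f[:-3]+'npz'); K=d['K'];E=np.linalg.inv(d['E'])
    return cv2.projectPoints(np.array([P],float),cv2.Rodrigues(E[:3,:3])[0],E[:3,3],K,np.array([float(d['k']),0,0,0,0]))[0][0,0]
```

Run:
```python
from h import *
a=snap('scene','pics/s.png'); b=snap('top','pics/t.png')
s=sensors.read_state(); print(s['tool_pos'],s['tcp_rot'],s['time'],bot.hold_point_z)
print(R.from_rotvec(s['tcp_rot']).as_matrix().round(3))
```

```text
pics
workcell.py
[0.15425015 0.65643853 0.23006136] [-0.36177415 -3.12038615  0.00322452] 0.1 0.0187
[[-0.973  0.229 -0.001]
 [ 0.229  0.973 -0.002]
 [ 0.    -0.002 -1.   ]]
```

View pics/t.png

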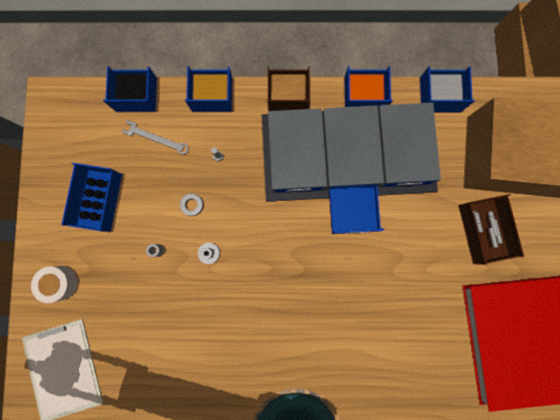

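View pics/s.png

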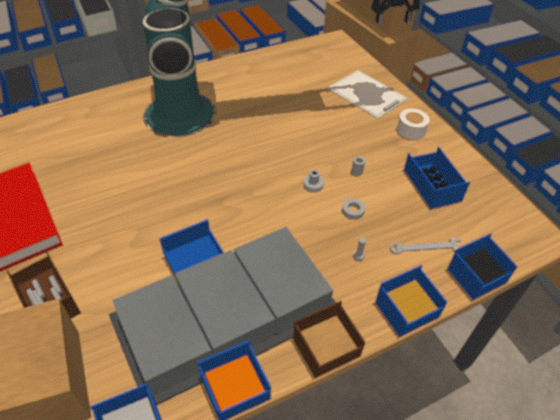

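The top view shows the pulley at about (208,253), the tube at (153,250), the ring at (191,205), and the middle drawer out with its front near (357,231). I'll enlarge both areas.

Run:
```python
from h import *
t=cv2.imread('pics/t.png')
a=cv2.resize(t[225:280,180:240],None,fx=6,fy=6,interpolation=cv2.INTER_CUBIC)  #360x330
b=cv2.resize(t[165:245,300:400],None,fx=6,fy=6,interpolation=cv2.INTER_CUBIC)  #600x480
a=cv2.copyMakeBorder(a[:, 60:260],0,150,0,0,cv2.BORDER_CONSTANT)
cv2.imwrite('pics/c1.png',np.hstack([a,b]))
f='pics/t.png'
print(np.load('pics/t.npz')['E'].round(3))
for n,u,v,z in [('pul',208,253,.016),('hub',208,253,.046),('faceL',332,233,.072),('faceR',382,231,.072),('roofFL',266,199,.082),('roofFR',437,192,.082)]: print(n,pt(f,u,v,z).round(4))
```

```text
[[ 1.000e-03 -9.940e-01  1.100e-01  4.640e-01]
 [-1.000e+00 -1.000e-03  3.000e-03  3.900e-02]
 [-3.000e-03 -1.100e-01 -9.940e-01  1.038e+00]
 [ 0.000e+00  0.000e+00  0.000e+00  1.000e+00]]
pul [0.4595 0.2294 0.016 ]
hub [0.4596 0.2238 0.046 ]
faceL [ 0.5093 -0.0866  0.072 ]
faceR [ 0.5144 -0.2103  0.072 ]
roofFL [0.5926 0.0766 0.082 ]
roofFR [ 0.6105 -0.3465  0.082 ]
```

View pics/c1.png

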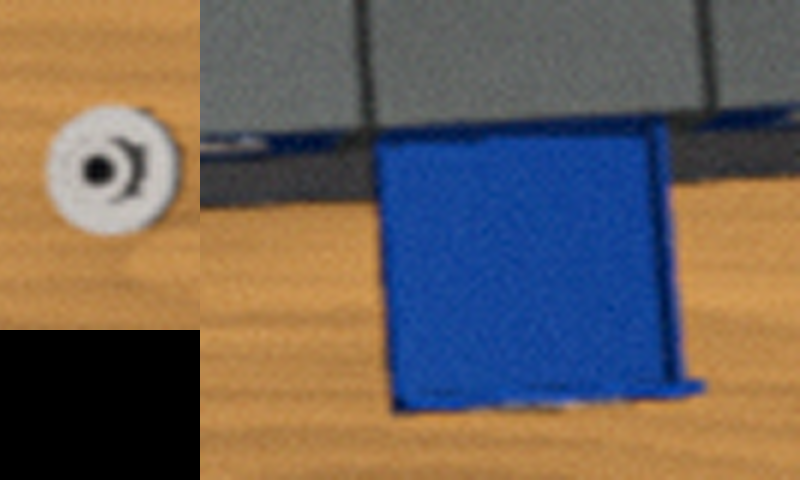

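The disc rim centre is at about (208.4,252.9) and the hub hole at (205.9,252.9). The front's top edge runs from about (334,231) to (383.7,228.8), and the roof edge slopes, so the unit is yawed by about 0.047 rad.

Add to h.py:
```python
def rows(P,yaw=None):
    "tool-frame displacement to world P from measured pose; turn so that tool x = -(cos yaw, sin yaw)"
    s=sensors.read_state(); M=R.from_rotvec(s['tcp_rot']).as_matrix()
    d=M.T@(np.array(P)-s['tool_pos']); w=-M[:,0]; y=np.arctan2(w[1],w[0])
    print('d tool',d.round(4),'turn',None if yaw is None else round(-(yaw-y),4), 'now yaw',round(y,4))
```

Run:
```python
from h import *
f='pics/t.png'
print('rim',pt(f,208.4,252.9,.014),'hub',pt(f,205.9,252.9,.046))
F=pt(f,358.8,229.8,.072);print('face',F)
a,b=pt(f,300+162/6,165+128/6,.082),pt(f,300+510/6,165+112/6,.082);print(a,b,np.arctan2(a[0]-b[0],a[1]-b[1]))
print('R',pt(f,383.7,228.8,.072))
rows([.46,.228,.23],.047)
```

```text
rim [0.45974581 0.228778   0.014     ] hub [0.45985537 0.22916529 0.046     ]
face [ 0.51729128 -0.15301163  0.072     ]
[ 0.62438345 -0.0744493   0.082     ] [ 0.63123644 -0.2183677   0.082     ] -0.04758127130279778
R [ 0.5198364 -0.214671   0.072    ]
d tool [-0.3957 -0.3471  0.0008] turn -0.2778 now yaw -0.2308
```

The manual's scale: shifts go in shares of 800 mm and turns go in shares of 90 degrees. Converting my numbers, -0.044 m / 0.8 = -0.055, -0.0386 m / 0.8 = -0.0483.

inch_along --ticks '[-0.055, -0.0483, 0, 0, -0.055, -0.0483, 0, 0, -0.055, -0.0483, 0, 0, -0.055, -0.0483, 0, 0, -0.055, -0.0483, 0, 0]' --jaw 1.0

```text
time: 0.72
tool_pos: [0.325, 0.417, 0.2308]
tcp_rot: [-0.361, -3.121, 0.001]
wrist_force: [0.8, 0.8, -0.8]
width: 0.997
grip_force: 0.0
```

inch_along --ticks '[-0.055, -0.0483, 0.0125, 0, -0.055, -0.0483, 0.0125, 0, -0.055, -0.0483, 0.0125, 0, -0.055, -0.0483, 0.0125, -0.0891, 0, 0, 0, -0.0891]'

```text
time: 1.35
tool_pos: [0.4615, 0.2244, 0.1898]
tcp_rot: [0.076, -3.139, 0.003]
wrist_force: [-0.9, 0.1, 0.9]
width: 1.006
grip_force: 0.0
```

Run:
```python
from h import *
im=snap('wrist','pics/w1.png'); rows([.4598,.229,.019],.047)
print(proj('pics/w1.png',[.4598,.229,.046]),proj('pics/w1.png',[.4598,.229,.016]))
```

```text
d tool [0.0006 0.0033 0.1712] turn 0.0065 now yaw 0.0535
[278.73393262 198.11965937] [278.39186564 190.61460884]
```

View pics/w1.png

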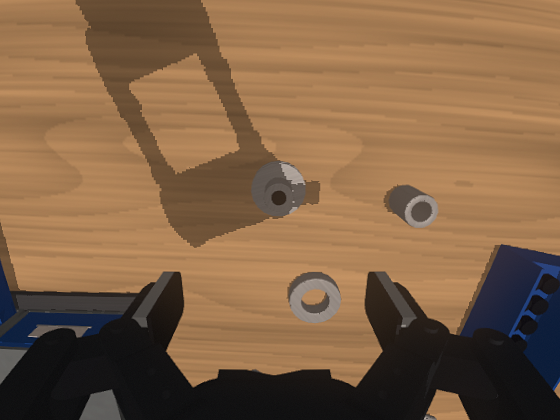

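The wrist view puts the hub hole at (279,197), against a prediction of (278.7,198.1), so the pulley position is confirmed. I'll descend and grip.

In the tool's units: 0.05 m / 0.8 = 0.0625, 0.03 m / 0.8 = 0.0375.

inch_along --ticks '[0.0008, 0.0041, 0.0625, 0, 0, 0, 0.0625, 0, 0, 0, 0.05, 0, 0, 0, 0.0375, 0, 0, 0, 0, 0]'

```text
time: 2.02
tool_pos: [0.4565, 0.2308, 0.0185]
tcp_rot: [0.076, -3.134, 0.004]
wrist_force: [0.0, -0.0, 0.1]
width: 1.0
grip_force: 0.0
```

```bash
python3 -c "
from h import *
rows([.4598,.229,.0195],.047)"
```

```text
d tool [-0.0032 -0.0019 -0.001 ] turn 0.0015 now yaw 0.0485
```

In the tool's units: -0.0032 m / 0.8 = -0.004, -0.0018 m / 0.8 = -0.0023.

inch_along --ticks '[-0.004, -0.0023, -0.0013, 0, 0, 0, 0, 0]'

```text
time: 2.28
tool_pos: [0.465, 0.2308, 0.0244]
tcp_rot: [-0.077, 3.137, 0.002]
wrist_force: [0.8, -0.7, 0.9]
width: 1.0
grip_force: 0.0
```

inch_along --ticks '[0, 0, 0, 0, 0, 0, 0, 0, 0, 0, 0, 0, 0, 0, 0, 0, 0, 0, 0, 0]' --jaw 0.0 --grip_n 50

```text
time: 2.9
tool_pos: [0.4633, 0.23, 0.0228]
tcp_rot: [-0.077, 3.14, -0.0]
wrist_force: [-1.3, -1.2, 5.2]
width: 0.308
grip_force: 49.4
```

inch_along --ticks '[0, 0, 0, 0, 0, 0, 0, 0]'

```text
time: 3.15
tool_pos: [0.4633, 0.23, 0.0228]
tcp_rot: [-0.077, 3.14, -0.0]
wrist_force: [-0.6, -2.3, 5.2]
width: 0.312
grip_force: 49.5
```

In the tool's units: -0.05 m / 0.8 = -0.0625, -0.03 m / 0.8 = -0.0375.

inch_along --ticks '[0, 0, -0.0375, 0, 0, 0, -0.0625, 0, 0, 0, -0.0625, 0, 0, 0, 0, 0]'

```text
time: 3.65
tool_pos: [0.4661, 0.2315, 0.1566]
tcp_rot: [-0.077, 3.132, 0.006]
wrist_force: [0.1, 0.0, -1.9]
width: 0.311
grip_force: 49.5
```

```bash
python3 -c "
from h import *
rows([.5767,-.150,.153],.0476)"
```

```text
d tool [-0.0917 -0.3864  0.0031] turn 0.0015 now yaw 0.0491
```

In the tool's units: -0.0552 m / 0.8 = -0.069, -0.0131 m / 0.8 = -0.0164.

inch_along --ticks '[-0.0164, -0.069, 0, 0, -0.0164, -0.069, 0, 0, -0.0164, -0.069, 0, 0, -0.0164, -0.069, 0, 0]'

```text
time: 4.15
tool_pos: [0.5247, 0.0105, 0.1497]
tcp_rot: [0.077, -3.137, -0.001]
wrist_force: [1.1, 0.4, -1.4]
width: 0.304
grip_force: 49.7
```

inch_along --ticks '[-0.0164, -0.069, 0, 0, -0.0164, -0.069, 0, 0, -0.0164, -0.069, 0, 0, 0, 0, 0, 0, 0, 0, 0, 0]'

```text
time: 4.78
tool_pos: [0.5719, -0.151, 0.1498]
tcp_rot: [0.075, -3.137, -0.003]
wrist_force: [0.1, 0.6, -1.4]
width: 0.309
grip_force: 50.0
```

Run:
```python
from h import *
im=snap('wrist','pics/w2.png'); t=snap('top','pics/t2.png'); rows([.5767,-.150,.045],.0476); print(sensors.read_state()['wrist_force'])
f='pics/w2.png'
ex=np.array([.9989,.0475,0]);ey=np.array([-.0475,.9989,0])
F=np.array([.5173,-.153,.072])
for k in(-.062,0,.062): print('face',k,proj(f,F+k*ey).round(1))
```

```text
d tool [-0.0047 -0.0003  0.1057] turn 0.0025 now yaw 0.0501
[ 0.74232875  0.27229297 -2.2100426 ]
face -0.062 [183.7 148.2]
face 0 [273.9 147.9]
face 0.062 [363.9 148.3]
```

View pics/w2.png

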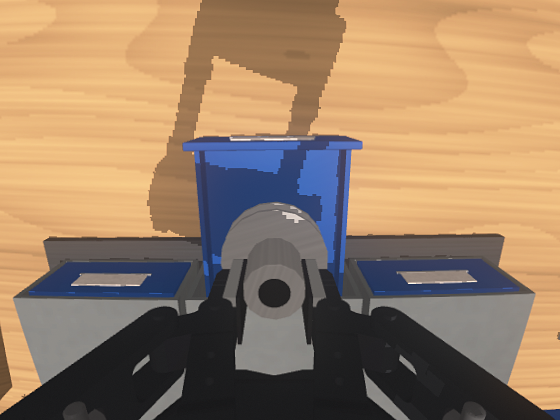

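The front panel's top edge shows outer corners at about (185,142) and (362,141). The pulley is held level, with its hub at (273,292).

Run:
```python
from h import *
f='pics/w2.png'
for u,v in[(185,142),(362,141),(273,141.5),(273,149.5)]: print(pt(f,u,v,.072).round(4))
print('hub',pt(f,274,292,.1498-.0228+.046).round(4),'roof',pt(f,15,297,.082).round(4),pt(f,533,294,.082).round(4), 'inner floor front',pt(f,275,152,.02).round(4))
t=cv2.imread('pics/t2.png'); cv2.imwrite('pics/c2.png',cv2.resize(t[150:250,290:420],None,fx=6,fy=6,interpolation=cv2.INTER_CUBIC))
```

```text
[ 0.516  -0.2139  0.072 ]
[ 0.5095 -0.093   0.072 ]
[ 0.513  -0.1538  0.072 ]
[ 0.5184 -0.1535  0.072 ]
hub [ 0.568  -0.1506  0.173 ] roof [ 0.6412 -0.3549  0.082 ] [0.6188 0.0597 0.082 ] inner floor front [ 0.5259 -0.1516  0.02  ]
```

The face is at about (.514,-.153) and the pulley centre at (.568,-.151), within a few mm of drawer_spot (.570,-.150). I can descend straight down.

In the tool's units: 0.04 m / 0.8 = 0.05, 0.03 m / 0.8 = 0.0375.

inch_along --ticks '[-0.0025, 0, 0.0375, 0, 0, 0, 0.05, 0, 0, 0, 0.0313, 0, 0, 0, 0, 0, 0, 0, 0, 0]'

```text
time: 5.5
tool_pos: [0.5763, -0.1507, 0.0583]
tcp_rot: [-0.079, 3.139, -0.001]
wrist_force: [-0.8, 0.6, -2.4]
width: 0.312
grip_force: 50.0
```

inch_along --ticks '[0, 0, 0.005, 0, 0, 0, 0, 0, 0, 0, 0, 0]'

```text
time: 5.88
tool_pos: [0.5759, -0.1515, 0.0539]
tcp_rot: [-0.077, 3.14, -0.0]
wrist_force: [-0.3, 0.3, -2.1]
width: 0.307
grip_force: 50.0
```

In the tool's units: 0.007 m / 0.8 = 0.0088, 0.003 m / 0.8 = 0.0038.

inch_along --ticks '[0.0038, 0, 0.0088, 0, 0, 0, 0, 0, 0, 0, 0, 0]'

```text
time: 6.25
tool_pos: [0.5723, -0.1515, 0.046]
tcp_rot: [0.077, -3.14, -0.0]
wrist_force: [0.6, -1.0, -1.6]
width: 0.308
grip_force: 50.0
```

inch_along --ticks '[0, 0, 0.0025, 0, 0, 0, 0, 0, 0, 0, 0, 0]'

```text
time: 6.62
tool_pos: [0.5726, -0.1515, 0.0443]
tcp_rot: [-0.077, 3.141, -0.0]
wrist_force: [-0.3, 0.8, -2.6]
width: 0.312
grip_force: 50.0
```

inch_along --ticks '[0, 0, 0.0025, 0, 0, 0, 0, 0, 0, 0, 0, 0]'

```text
time: 7.0
tool_pos: [0.5731, -0.1516, 0.0428]
tcp_rot: [-0.077, 3.14, -0.0]
wrist_force: [-0.3, 0.2, 2.5]
width: 0.31
grip_force: 50.4
```

Contact: the vertical force rose. I'll open partly and retreat upward.

inch_along --ticks '[0, 0, 0, 0, 0, 0, 0, 0, 0, 0, 0, 0, 0, 0, 0, 0]' --jaw 0.6

```text
time: 7.5
tool_pos: [0.5725, -0.1515, 0.0422]
tcp_rot: [0.077, -3.141, 0.0]
wrist_force: [0.1, -0.5, -0.3]
width: 0.601
grip_force: 0.0
```

inch_along --ticks '[0, 0, -0.0375, 0, 0, 0, -0.0625, 0, 0, 0, -0.0625, 0, 0, 0, 0, 0]'

```text
time: 8.0
tool_pos: [0.5764, -0.1527, 0.1783]
tcp_rot: [-0.077, 3.13, -0.006]
wrist_force: [0.6, -1.0, 0.0]
width: 0.601
grip_force: 0.0
```

inch_along --ticks '[0.0688, 0, 0, 0, 0.0688, 0, 0, 0, 0, 0, 0, 0, 0, 0, 0, 0]' --jaw 0.0

```text
time: 8.5
tool_pos: [0.4627, -0.1569, 0.1719]
tcp_rot: [-0.077, 3.14, 0.0]
wrist_force: [1.8, -0.1, -0.0]
width: 0.002
grip_force: 0.0
```

Run:
```python
from h import *
im=snap('wrist','pics/w3.png'); rows([.48,-.157,.045],.052)
```

```text
d tool [-0.0164 -0.0007  0.1273] turn -0.0029 now yaw 0.0491
```

View pics/w3.png

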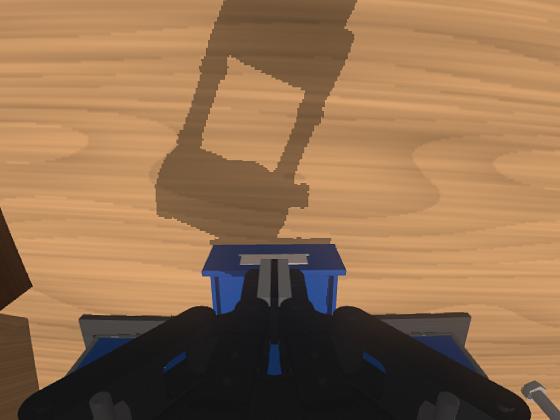

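The wrist view shows the drawer's front edge at rows 244–275, but the fingers hide the pulley. I'll check it in the scene and top cameras.

Run:
```python
from h import *
a=snap('top','pics/t3.png')[150:250,300:430];b=snap('scene','pics/s3.png')[205:305,140:260]
cv2.imwrite('pics/c3.png',cv2.resize(np.hstack([a,b]),None,fx=3.2,fy=3.2,interpolation=cv2.INTER_CUBIC)[:,:,::-1])
```

```text
(no output)
```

View pics/c3.png

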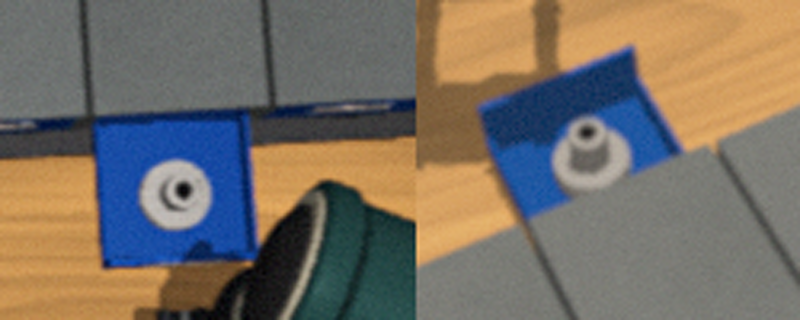

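The pulley lies flat, hub up, mid-drawer, at about (175,195) in the top crop. Next I'll lower the shut fingers in front of the face.

In the tool's units: 0.05 m / 0.8 = 0.0625, 0.04 m / 0.8 = 0.05.

inch_along --ticks '[0, 0, 0.05, 0, 0, 0, 0.0625, 0, 0, 0, 0.0463, 0, 0, 0, 0, 0, 0, 0, 0, 0]'

```text
time: 9.28
tool_pos: [0.4643, -0.1573, 0.0464]
tcp_rot: [-0.078, 3.139, -0.001]
wrist_force: [0.2, 0.1, 0.3]
width: -0.0
grip_force: 0.0
```

inch_along --ticks '[-0.0375, 0, 0, 0, -0.0063, 0, 0, 0, 0, 0, 0, 0, 0, 0, 0, 0]'

```text
time: 9.78
tool_pos: [0.4972, -0.1552, 0.0457]
tcp_rot: [-0.077, 3.141, -0.0]
wrist_force: [-0.1, 0.7, -0.2]
width: 0.004
grip_force: 0.0
```

In the tool's units: -0.012 m / 0.8 = -0.015, -0.008 m / 0.8 = -0.01.

inch_along --ticks '[-0.0063, 0, 0, 0, -0.01, 0, 0, 0, -0.015, 0, 0, 0, -0.015, 0, 0, 0, -0.015, 0, 0, 0]'

```text
time: 10.4
tool_pos: [0.5474, -0.1525, 0.045]
tcp_rot: [0.078, -3.14, -0.001]
wrist_force: [-1.7, 0.7, 0.4]
width: 0.001
grip_force: 0.9
```

inch_along --ticks '[-0.015, 0, 0, 0, -0.015, 0, 0, 0, -0.015, 0, 0, 0, -0.01, 0, 0, 0, -0.005, 0, 0, 0]'

```text
time: 11.02
tool_pos: [0.5953, -0.1506, 0.0454]
tcp_rot: [-0.078, 3.14, -0.001]
wrist_force: [-1.4, 0.9, 0.5]
width: 0.004
grip_force: 0.8
```

inch_along --ticks '[-0.005, 0, 0, 0, -0.005, 0, 0, 0, -0.0025, 0, 0, 0, 0, 0, 0, 0, 0, 0, 0, 0]'

```text
time: 11.65
tool_pos: [0.6049, -0.1501, 0.0455]
tcp_rot: [-0.077, 3.14, -0.001]
wrist_force: [-0.6, -0.9, 0.8]
width: 0.003
grip_force: 0.0
```

In the tool's units: -0.004 m / 0.8 = -0.005.

inch_along --ticks '[-0.005, 0, 0, 0, -0.005, 0, 0, 0, 0, 0, 0, 0, 0, 0, 0, 0]'

```text
time: 12.15
tool_pos: [0.6129, -0.1496, 0.0453]
tcp_rot: [-0.077, 3.14, -0.0]
wrist_force: [0.4, -0.2, 0.5]
width: -0.003
grip_force: 0.0
```

inch_along --ticks '[-0.0038, 0, 0, 0, 0, 0, 0, 0, 0, 0, 0, 0]'

```text
time: 12.52
tool_pos: [0.6156, -0.1494, 0.0452]
tcp_rot: [-0.077, 3.14, 0.0]
wrist_force: [-0.2, 0.6, 0.6]
width: 0.002
grip_force: 0.1
```

inch_along --ticks '[-0.0025, 0, 0, 0, 0, 0, 0, 0, 0, 0, 0, 0]'

```text
time: 12.9
tool_pos: [0.6175, -0.1493, 0.0452]
tcp_rot: [0.077, -3.141, -0.0]
wrist_force: [-0.8, 0.3, 0.7]
width: 0.004
grip_force: 0.4
```

In the tool's units: -0.002 m / 0.8 = -0.0025.

inch_along --ticks '[-0.0025, 0, 0, 0, 0, 0, 0, 0, 0, 0, 0, 0]'

```text
time: 13.28
tool_pos: [0.6186, -0.1492, 0.0452]
tcp_rot: [0.077, -3.139, -0.0]
wrist_force: [-5.6, -0.3, 3.1]
width: -0.003
grip_force: 2.6
```

inch_along --ticks '[-0.0025, 0, 0, 0, 0, 0, 0, 0, 0, 0, 0, 0]'

```text
time: 13.65
tool_pos: [0.6186, -0.1492, 0.0451]
tcp_rot: [0.077, -3.135, -0.001]
wrist_force: [-11.1, -0.7, 7.8]
width: 0.003
grip_force: 5.6
```

inch_along --ticks '[-0.0025, 0, 0, 0, 0, 0, 0, 0, 0, 0, 0, 0]'

```text
time: 14.02
tool_pos: [0.6185, -0.1491, 0.0451]
tcp_rot: [0.078, -3.13, -0.001]
wrist_force: [-17.1, -1.5, 12.3]
width: -0.001
grip_force: 8.7
```

The fingers are hard against the stop at TCP x = .6185, where .619 was expected. I'll back away and check.

In the tool's units: -0.05 m / 0.8 = -0.0625, 0.04 m / 0.8 = 0.05.

inch_along --ticks '[0.0125, 0, 0, 0, 0.05, 0, 0, 0, 0.0625, 0, 0, 0, 0, 0, -0.0625, 0, 0, 0, -0.0625, 0]'

```text
time: 14.65
tool_pos: [0.5222, -0.1535, 0.145]
tcp_rot: [0.076, -3.14, -0.001]
wrist_force: [1.6, 0.3, 1.3]
width: 0.001
grip_force: 0.0
```

inch_along --ticks '[0, 0, -0.0375, 0, 0, 0, 0, 0, 0, 0, 0, 0]'

```text
time: 15.02
tool_pos: [0.5234, -0.1538, 0.1745]
tcp_rot: [0.077, -3.141, -0.0]
wrist_force: [-0.1, 1.1, -0.2]
width: -0.001
grip_force: 0.0
```

Run:
```python
from h import *
w=snap('wrist','pics/w4.png'); a=snap('top','pics/t4.png')[140:215,255:450]
cv2.imwrite('pics/c4.png',np.vstack([cv2.resize(w[180:],(560,240)),cv2.resize(a,(560,215),interpolation=cv2.INTER_CUBIC)])[:,:,::-1])
```

```text
(no output)
```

View pics/c4.png

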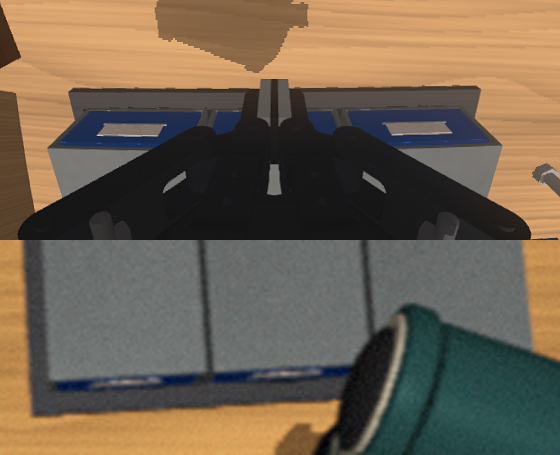

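The middle drawer's front lines up with its neighbours: the blue strips at rows 375–385 of the top crop are continuous, and so are the fronts in the wrist view. The robot is clear, so I'm handing in.

```bash
python3 -c "
from workcell import bot, eyes, sensors
print(bot.finish_job())"
```

```text
the job is handed in; nothing more can be done
None
```

The pulley was set flat, hub up, in the middle drawer and released, the drawer was pushed home to its stop level with its neighbours, and the job was handed in at about 15 s.

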